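# Seal the gasketed control box with its T-handle latch

### The job

Two identical grey control boxes lie on the bench with their doors facing up. On one of them the door still stands proud on its gasket: turn its T-handle clockwise (seen from above) all the way to its stop, so that the door is drawn down tight, then let go. Leave the other box's handle, which is already tight, as it is.

Things in the scene. Friction and masses are not known exactly. Their poses are not given: they have to be found in the camera images.
- t_handle (a point): Centre of the black T-handle bar on the loose-doored box; in mm: 80 long, 14 wide, 16 tall, on a 13 mm stem, underside 22 above the door; 130 above the bench at first, sinks up to 6.5 as turned. x along the bar, y across, z up the turning axis, through this point. Box grey, fixed, 200x150, 94 tall, hinges on its far 150 edge, handle 35 from the near edge; left or right, turned up to 20 deg.
- slack_latch (a joint): Turn of that T-handle, rad, growing clockwise seen from above: 0 = bar square to the hinge line, 1.5 = home against its stop (bar parallel to the hinge line); starts at 0.1 to 0.35. Takes at most about 0.15 N m and stays where it is left.
- slack_door (a joint): Angle of that box's door, rad, about its hinges, 165 mm from the handle: 0 = drawn tight on the gasket, 0.032 to 0.04 = proud as at the start (6 to 8 mm at the near edge). Turning the handle draws it down evenly.
- other_handle_end (a point): A point 35 mm from the turning axis, near one end of the same kind of T-handle bar on the other, already tight box (bar lies parallel to its hinge line); x runs along that bar, away from the turning axis. This handle must stay as it is. (Beware also of the fixed 40 mm square post, over 1 m tall, at the near left corner of the bench, at x = 0.335, y = 0.37 m.)

How it is judged:
At the end, for the whole second after the job is handed in: The loose box's T-handle is turned home (within 0.2 rad of its stop at 1.5 rad) and at rest, its door is drawn down (less than 0.008 rad open, about 1.5 mm at the edge) (value of joint slack_latch above 1.3 rad and value of joint slack_door below 0.008 rad and velocity of joint slack_latch below 0.05 rad/s); the robot touches nothing.
It fails at once if the already tight box's T-handle was turned (its bar end moved more than 8 mm) (distance of other_handle_end from where it was at the start of the episode above 0.008 m).
It also fails if it takes over 37 s, if anything falls off the work surface, if the arm or the gripper's body presses on something with over 40 N, if the wrist force passes 120 N, or if a joint passes its speed limit or range.

### The arm

A 6-joint arm with a two-finger parallel gripper is mounted at the origin on a cart in front of the work surface, level with it; the furniture and walls round the work are solid. World frame = base frame: x ahead of the robot, y to its left, z up, the work surface at z = 0. Lengths are in m, angles in rad, forces in N, time in s.
With the tool pointing down it reaches from about 0.35 to 0.85 m from the base axis. Payload 8.1 kg.
Tool frame: the origin (TCP) lies at the centre of the arm's flange, where the gripper is bolted on; the fingertips stand 186 mm ahead of it and the grasp point (between the pads) lies 167 mm ahead of it; z points along the fingers, y is the line along which they close (so a half turn about z gives the same grasp; the last joint's range is limited). The gripper opens to 93 mm and grips with 3 to 60 N. Pads are 15 mm wide; open, the fingers measure 128 mm over their backs; the gripper's body (75 mm by 188 mm) begins 65 mm behind the grasp point.
Start: joints at [1.242, 0.13, 1.488, -0, 1.523, -0.085], TCP at [0.145, 0.582, 0.405] pointing down, gripper open.
Joint ranges: [-2.96, 2.96], [-0.89, 2.26], [0.02, 2.5], [-1.34, 4.48], [0, 2.73], [-2.66, 2.66]. Speed limits (rad/s): [2.39, 2.39, 2.79, 3.14, 3.14, 3.14].

### API

Orientations are given as a rotation vector (axis times angle).
In Python, from plant import robot gives the robot as it stands.
- The arm moves only by the tool apply_moves, never from a script. Its argument "series" is a list of rows, each a list of 2 entries, a list of its own where there are three numbers: the shift along the tool's x, y, z in mm, then the turn, a rotation vector about the tool's x, y, z in rad. A call has 1 to 12 rows; each row shifts and turns the commanded pose from where the row before left it, along the tool's axes as they then stand; what a row does not reach is not made up. A row lasts 1/12 s, in which the tool goes at most 41.7 mm and 7.16 degrees, less where a joint would pass 70% of its speed; a pose out of reach is approached as far as the arm can. A call is refused whole if a number of a shift passes 41.7 or a number of a turn 0.125, either way. A call with a gripper value outside its range is refused whole. "claw" is the opening, from 0 (shut) to 1 (fully open), set as the call begins (left out, the last holds). The fingers move at their own pace and stop on an object; "newtons" is the grip in N (left out, the last holds). Time passes only in rows, so rows that do not move let the fingers close. It gives the time, the measured TCP pose, the force, the opening and the grip force at its end, in the units of the state.
- robot.read_state(): the state, without advancing time (a new reading comes with each control period).
- robot.read_camera(name): name is "scene" or "top"; returns (picture, depth): 480x640x3 uint8, blue, green, red; 480x640 float32, m along the optical axis (not along the pixel's ray), 0 where there is no reading.
- robot.calibration(name): a dict with "fx", "fy", "cx", "cy" (pixels), "extrinsics" (4x4, takes a point from world to camera coordinates). Camera axes: x right, y down, z forward; pixel columns grow to the right and rows downward; lengths in m; the calibration is good to about 2 mm. A picture is of the moment at which its call begins. calibration takes no time and is no camera call.
- robot.close_job(): hands the job in; it is judged then, once.
The state is a dict: "t": time; "q": joint angles; "dq": joint speeds; "joint_torque": joint torques, N m; "tool_pos": TCP position; "orientation": TCP orientation; "force": force on the tool from outside, world axes, zero at the start; "wrist_torque": the same for the moment, N m; "opening": finger opening in m; "gripper_force": force on a finger pad.
Only numpy, scipy, OpenCV 4.12 (cv2) and the standard library are available. Lean on these libraries where they do the work, as an engineer would, in place of code of your own. Each camera call takes 0.05 s, during which the arm holds its last target. There are 200 camera calls.

## Working session

There is one attempt and no reset: what is moved stays moved. The work goes in short steps, Python scripts to look and compute and a tool call to move; the robot and the scene stay as the last step left them, time stands still between calls to the robot, and variables do not carry over. Pictures are saved under pics/ and viewed, at most 10 in all, crops included, and the job is handed in when it is done.

Besides the shell and the picture viewer there is one more tool, called after ">>>" by a JSON object that holds its "op" and its "data". apply_moves: Moves the arm, as the interface text tells. Its arguments: {"type":"object","properties":{"series":{"type":"array"},"claw":{"type":"number"},"newtons":{"type":"number"}},"required":["series"]}

```bash
mkdir -p pics; ls; python3 - <<'E'
from plant import robot
import cv2,numpy as np
s=robot.read_state();print({k:np.round(v,3) for k,v in s.items()})
for n in("top","scene"):
    p,d=robot.read_camera(n);cv2.imwrite(f"pics/{n}0.png",p);np.savez(f"pics/{n}0.npz",p=p,d=d)
    c=robot.calibration(n);print({k:np.round(v,3).tolist() for k,v in c.items()})
E
```

```text
pics
{'t': np.float64(0.0), 'q': array([ 1.242,  0.131,  1.489, -0.   ,  1.523, -0.085]), 'dq': array([-0.   ,  0.   , -0.   ,  0.002, -0.001, -0.001]), 'joint_torque': array([ 1.0000e-03, -5.5982e+01, -4.9177e+01,  7.7000e-02,  3.5000e-02,
       -0.0000e+00]), 'tool_pos': array([0.145, 0.582, 0.404]), 'orientation': array([-3.820e-01, -3.118e+00,  3.000e-03]), 'force': array([0.119, 0.131, 0.586]), 'wrist_torque': array([-0.005, -0.008, -0.012]), 'gripper_force': np.float64(0.0), 'opening': np.float64(0.093)}
{'fx': 605.143, 'fy': 605.143, 'cx': 316.513, 'cy': 233.36, 'extrinsics': [[-0.104, -0.995, -0.005, -0.021], [-0.97, 0.103, -0.219, 0.603], [0.219, -0.018, -0.976, 0.983], [0.0, 0.0, 0.0, 1.0]]}
{'fx': 564.09, 'fy': 564.09, 'cx': 329.501, 'cy': 249.215, 'extrinsics': [[0.795, 0.607, 0.009, -0.399], [0.387, -0.496, -0.777, -0.146], [-0.467, 0.621, -0.629, 1.391], [0.0, 0.0, 0.0, 1.0]]}
```

View pics/top0.png

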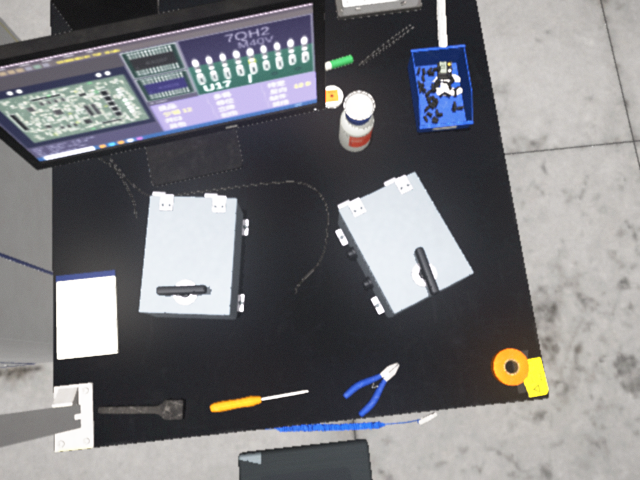

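View pics/scene0.png

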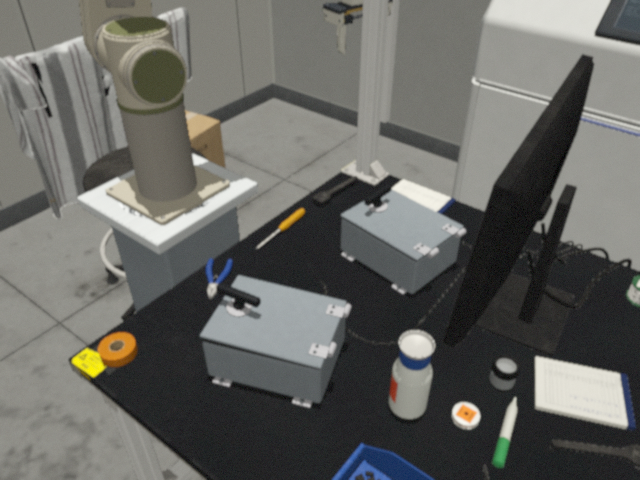

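The top view shows the left box with its bar at (184,290) parallel to the hinge line, so it is tight. The right box's bar runs (418,250) to (434,292), nearly square to its hinges at (354,208) and (404,183), so that is the loose one. The scene view agrees. Next I'll measure the right box's bar.

```bash
cat > h.py <<'E'
import numpy as np,cv2
from plant import robot
def ray(n,uv,z):
    c=robot.calibration(n);E=np.array(c["extrinsics"]);R=E[:3,:3];o=-R.T@E[:3,3]
    uv=np.atleast_2d(uv).astype(float)
    d=np.c_[(uv[:,0]-c["cx"])/c["fx"],(uv[:,1]-c["cy"])/c["fy"],np.ones(len(uv))]@R
    return o+d*((z-o[2])/d[:,2])[:,None]
def bar(n,p,poly,z,thr=60):
    m=np.zeros(p.shape[:2],np.uint8);cv2.fillPoly(m,[np.array(poly,np.int32)],255)
    k=((p.max(2)<thr)&(m>0)).astype(np.uint8)
    cs,_=cv2.findContours(k,cv2.RETR_EXTERNAL,cv2.CHAIN_APPROX_NONE);c=max(cs,key=cv2.contourArea)
    w=ray(n,c[:,0],z)[:,:2]
    (x,y),(a,b),t=cv2.minAreaRect((w*1000).astype(np.float32))
    if a<b:t+=90
    return np.round([x,y,max(a,b),min(a,b),(t+90)%180-90],1)
E
python3 - <<'E'
from h import *
p=np.load("pics/top0.npz")["p"]
d=np.load("pics/top0.npz")["d"]
R=[(395,245),(420,232),(455,270),(440,300),(420,302)]
L=[(148,275),(225,275),(225,305),(148,305)]
print(bar("top",p,R,.134),bar("top",p,L,.128))
# door corners right, hinge line
print(ray("top",[(338,207),(417,172),(473,270),(389,315),(354,208),(404,183)],.1)[:,:2])
q=np.load("pics/scene0.npz")["p"]
print(bar("scene",q,[(215,280),(262,290),(265,308),(240,308),(212,296)],.134))
c=p[235:310,390:470];cv2.imwrite("pics/c1.png",cv2.resize(c,None,fx=7,fy=7))
E
```

```text
Traceback (most recent call last):
  File "h.py", line 11, in bar
    cs,_=cv2.findContours(k,cv2.RETR_EXTERNAL,cv2.CHAIN_APPROX_NONE);c=max(cs,key=cv2.contourArea)
                                                                       ~~~^^^^^^^^^^^^^^^^^^^^^^^^
ValueError: max() iterable argument is empty
```

```bash
python3 - <<'E'
from h import *
p=np.load("pics/top0.npz")["p"]
print(p[270,405:450].max(1), p[280:300:2,190].max(1))
R=[(395,245),(420,232),(455,270),(440,300),(420,302)]
L=[(148,275),(225,275),(225,305),(148,305)]
for P,z in((R,.134),(L,.128)):
    for t in (60,90,120):
        try:print(t,bar("top",p,P,z,t))
        except ValueError:print(t,'none')
print(ray("top",[(338,207),(417,172),(473,270),(389,315),(354,208),(404,183)],.1)[:,:2])
q=np.load("pics/scene0.npz")["p"]
print(bar("scene",q,[(215,280),(262,290),(265,308),(240,308),(212,296)],.134,90))
c=p[235:310,390:470];cv2.imwrite("pics/c1.png",cv2.resize(c,None,fx=7,fy=7))
E
```

```text
[245 244 244 245 245 244 245 253 255 255 255 255 255 255 227  99  62  61
  67  88 114 130 118 101  86  85 195 255 255 255 255 250 243 241 242 243
 243 242 242 241 242 242 242 241 242] [251 255 255  98 106 127  86 245 255 255]
60 [ 464.8 -259.7    4.4    1.4  -69.9]
90 [ 496.9 -256.9   87.1   41.6   -2.4]
120 [ 497.  -257.6   87.3   43.4   -2.2]
60 none
90 [512.4 138.6  73.7  12.7 -89.6]
120 [513.4 141.1  78.5  15.   86.6]
[[ 0.63186538 -0.12497643]
 [ 0.6793047  -0.2667466 ]
 [ 0.50107159 -0.33486428]
 [ 0.44219983 -0.18713113]
 [ 0.62725491 -0.15172852]
 [ 0.66212453 -0.24189953]]
[ 508.1 -260.6   84.6   40.5    4.8]
```

View pics/c1.png

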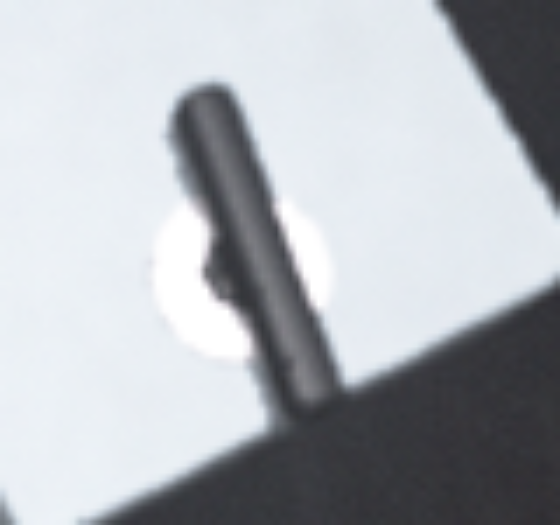

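The crop shows the bar clearly: its ends are at about (419.7,247.6) and (435,293.9) in full-image pixels, with some shadow and the stem to its left.

```bash
python3 - <<'E'
from h import *
a=ray("top",[(419.7,247.6),(435,293.9),(424.7,273.9)],.136)[:,:2]
d=a[0]-a[1];print(a,(a[0]+a[1])/2,np.linalg.norm(d),np.degrees(np.arctan2(d[1],d[0])))
print("disc",ray("top",[(424.7,273.9)],.1))
h=np.array([.0474,-.1418]);print(np.degrees(np.arctan2(h[1],h[0])))
# depth points near bar
q=np.load("pics/scene0.npz")["p"]
m=q[265:325,195:275];cv2.imwrite("pics/c2.png",cv2.resize(m,None,fx=7,fy=7))
E
```

```text
[[ 0.5412483  -0.24585291]
 [ 0.4647935  -0.25931976]
 [ 0.49811699 -0.24772052]] [ 0.5030209  -0.25258633] 0.07763176566743374 9.989678002013784
disc [[ 0.50301717 -0.25456798  0.1       ]]
-71.51657760191459
```

View pics/c2.png

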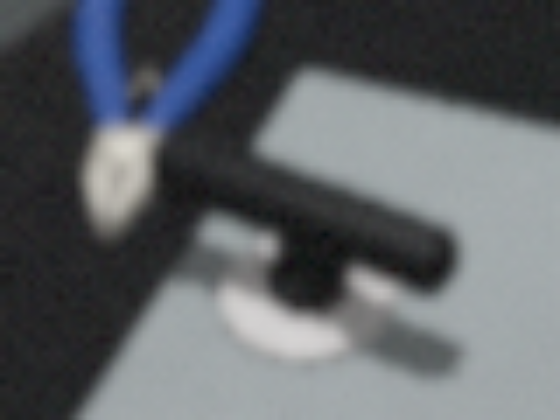

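The bar centre is near (0.503, -0.2535) and the bar points 10° from +x, with about 1.35 rad left to turn. I'll retract first so the swing stays well inside the post.

>>> {"op": "apply_moves", "data": {"series": [[[-8,-29,0],[0,0,0]],[[-8,-29,0],[0,0,0]],[[-8,-29,0],[0,0,0]],[[-8,-29,0],[0,0,0]],[[-8,-29,0],[0,0,0]],[[-8,-29,0],[0,0,0]],[[-8,-29,0],[0,0,0]],[[-8,-29,0],[0,0,0]],[[0,0,0],[0,0,0]]]}}

```text
t: 0.85
tool_pos: [0.1506, 0.3383, 0.4043]
orientation: [0.384, 3.118, -0.002]
force: [-0.6, -0.4, 0.1]
opening: 0.0928
gripper_force: 0.0
```

>>> {"op": "apply_moves", "data": {"series": [[[-24,-14.5,0],[0,0,0]],[[-24,-14.5,0],[0,0,0]],[[-24,-14.5,0],[0,0,0]],[[-24,-14.5,0],[0,0,0]],[[-24,-14.5,0],[0,0,0]],[[-24,-14.5,0],[0,0,0]],[[-24,-14.5,0],[0,0,0]],[[-24,-14.5,0],[0,0,0]],[[0,0,0],[0,0,0]]]}}

```text
t: 1.6
tool_pos: [0.3115, 0.1802, 0.4045]
orientation: [0.388, 3.117, -0.002]
force: [-0.3, 0.2, 0.0]
opening: 0.0933
gripper_force: 0.0
```

>>> {"op": "apply_moves", "data": {"series": [[[-15,-28,0],[0,0,0]],[[-15,-28,0],[0,0,0]],[[-15,-28,0],[0,0,0]],[[-15,-28,0],[0,0,0]],[[-15,-28,0],[0,0,0]],[[-15,-28,0],[0,0,0]],[[-15,-28,0],[0,0,0]],[[-15,-28,0],[0,0,0]],[[-15,-28,0],[0,0,0]],[[0,0,0],[0,0,0]]]}}

```text
t: 2.43
tool_pos: [0.3801, -0.0978, 0.4044]
orientation: [-0.388, -3.117, 0.002]
force: [0.3, -0.1, 0.2]
opening: 0.0932
gripper_force: 0.0
```

>>> {"op": "apply_moves", "data": {"series": [[[-19.7,-15.1,0],[0,0,0]],[[-19.7,-15.1,0],[0,0,0]],[[-19.7,-15.1,0],[0,0,0]],[[-19.7,-15.1,0],[0,0,0]],[[-19.7,-15.1,0],[0,0,0]],[[-19.7,-15.1,0],[0,0,0]],[[-19.7,-15.1,0],[0,0,0]],[[-19.7,-15.1,0],[0,0,0]],[[0,0,15],[0,0,-0.1056]],[[0,0,15],[0,0,-0.1056]],[[0,0,15],[0,0,-0.1056]],[[0,0,15],[0,0,-0.1056]]]}}

```text
t: 3.43
tool_pos: [0.5038, -0.2485, 0.3435]
orientation: [0.289, -3.128, -0.002]
force: [-0.7, -0.2, -0.8]
opening: 0.0929
gripper_force: 0.0
```

```bash
python3 - <<'E'
from h import *
for n in("top","scene"):
    p,d=robot.read_camera(n)
    cv2.imwrite(f"pics/{n}1.png",p)
    if n=="scene":c=p[190:340,150:350]
    else:c=p[180:330,320:520]
    cv2.imwrite(f"pics/{n}1c.png",cv2.resize(c,None,fx=4,fy=4))
s=robot.read_state();print(s["t"],s["q"],s["tool_pos"],s["orientation"])
from scipy.spatial.transform import Rotation as R
print(R.from_rotvec(s["orientation"]).as_matrix().round(3))
E
```

```text
3.5333 [-5.49891312e-01  6.58900334e-02  1.67403183e+00  3.64089803e-04
  1.40781732e+00 -2.30185372e+00] [ 0.50275651 -0.2480339   0.34117606] [ 0.28366504 -3.12402058 -0.0062125 ]
[[-0.984 -0.18  -0.005]
 [-0.18   0.984  0.004]
 [ 0.004  0.004 -1.   ]]
```

View pics/scene1c.png

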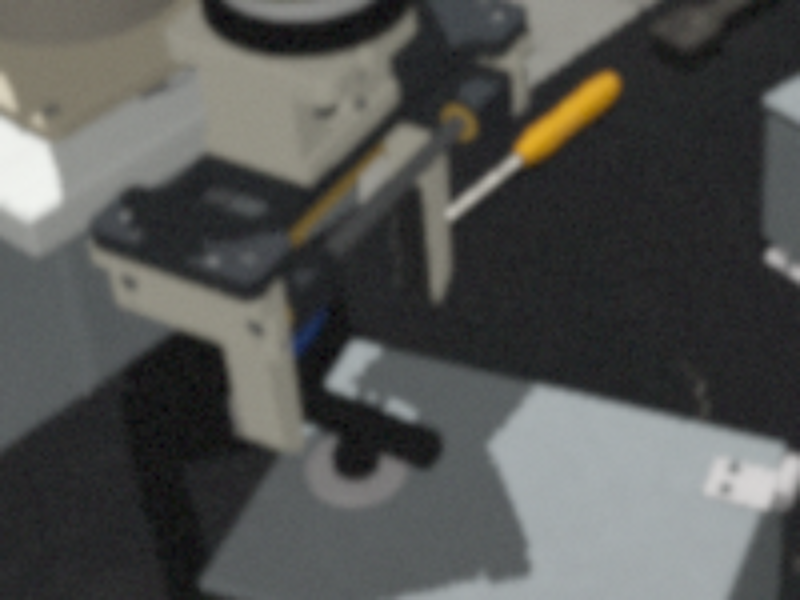

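The view shows the open fingers straddling the bar, aligned with it and clear of it. I'll shift 5 mm, go down and close.

>>> {"op": "apply_moves", "data": {"series": [[[1,-5,12],[0,0,0]],[[0,0,12],[0,0,0]],[[0,0,12],[0,0,0]],[[0,0,8],[0,0,0]],[[0,0,0],[0,0,0]],[[0,0,0],[0,0,0]]]}}

```text
t: 4.03
tool_pos: [0.5029, -0.2546, 0.3]
orientation: [0.279, -3.128, -0.001]
force: [0.2, 0.1, 0.9]
opening: 0.0928
gripper_force: 0.0
```

>>> {"op": "apply_moves", "data": {"series": [[[0,0,0],[0,0,0]],[[0,0,0],[0,0,0]],[[0,0,0],[0,0,0]],[[0,0,0],[0,0,0]],[[0,0,0],[0,0,0]],[[0,0,0],[0,0,0]],[[0,0,0],[0,0,0]],[[0,0,0],[0,0,0]],[[0,0,0],[0,0,0]],[[0,0,0],[0,0,0]]], "claw": 0, "newtons": 15}}

```text
t: 4.87
tool_pos: [0.5031, -0.2547, 0.3007]
orientation: [0.28, -3.129, -0.0]
force: [0.9, -0.7, -0.1]
opening: 0.031
gripper_force: 0.0
```

>>> {"op": "apply_moves", "data": {"series": [[[0,0,0],[0,0,0]],[[0,0,0],[0,0,0]],[[0,0,0],[0,0,0]],[[0,0,0],[0,0,0]],[[0,0,0],[0,0,0]],[[0,0,0],[0,0,0]]]}}

```text
t: 5.37
tool_pos: [0.5031, -0.255, 0.3007]
orientation: [-0.28, 3.129, -0.001]
force: [0.9, -3.8, -2.5]
opening: 0.0142
gripper_force: 14.9
```

Gripped at 14.2 mm with little side force. Now I'll turn clockwise (+ about tool z) and follow the door down.

>>> {"op": "apply_moves", "data": {"series": [[[0,0.5,0.3],[0,0,0.08]],[[0,0,0.4],[0,0,0.08]],[[0,0,0.4],[0,0,0.08]],[[0,0,0.4],[0,0,0.08]],[[0,0,0.4],[0,0,0.08]],[[0,0,0.4],[0,0,0.08]],[[0,0,0.4],[0,0,0.08]],[[0,0,0.4],[0,0,0.08]],[[0,0,0],[0,0,0]]]}}

```text
t: 6.12
tool_pos: [0.5028, -0.2541, 0.2976]
orientation: [-0.724, -3.056, -0.001]
force: [-1.6, 0.1, 1.2]
opening: 0.014
gripper_force: 15.0
```

>>> {"op": "apply_moves", "data": {"series": [[[0,0,0.4],[0,0,0.08]],[[0,0,0.4],[0,0,0.08]],[[0,0,0.4],[0,0,0.08]],[[0,0,0.4],[0,0,0.08]],[[0,0,0.4],[0,0,0.08]],[[0,0,0.4],[0,0,0.08]],[[0,0,0.4],[0,0,0.08]],[[0,0,0.4],[0,0,0.05]],[[0,0,0],[0,0,0]],[[0,0,0],[0,0,0]]]}}

```text
t: 6.95
tool_pos: [0.5032, -0.2535, 0.2947]
orientation: [-1.598, -2.704, -0.002]
force: [-0.8, 5.1, 4.8]
opening: 0.0143
gripper_force: 15.0
```

```bash
python3 - <<'E'
from h import *
from scipy.spatial.transform import Rotation as R
s=robot.read_state();m=R.from_rotvec(s["orientation"]).as_matrix()
print(s["t"],s["wrist_torque"].round(3),s["force"].round(2),s["q"].round(3),np.degrees(np.arctan2(m[1,0],m[0,0])))
E
```

```text
6.95 [ 0.844  0.174 -0.095] [-0.84  5.07  4.78] [-5.580e-01  1.120e-01  1.713e+00  1.000e-03  1.317e+00 -1.062e+00] 118.84667395010744
```

>>> {"op": "apply_moves", "data": {"series": [[[0,0,0.3],[0,0,0.04]],[[0,0,0.3],[0,0,0.04]],[[0,0,0],[0,0,0.03]],[[0,0,0],[0,0,0.03]],[[0,0,0],[0,0,0]],[[0,0,0],[0,0,0]]]}}

```text
t: 7.45
tool_pos: [0.5033, -0.2537, 0.2943]
orientation: [1.783, 2.587, 0.002]
force: [-0.0, 5.1, 5.8]
opening: 0.0146
gripper_force: 15.3
```

```bash
python3 - <<'E'
from h import *
from scipy.spatial.transform import Rotation as R
s=robot.read_state();m=R.from_rotvec(s["orientation"]).as_matrix()
print(s["t"],s["wrist_torque"].round(3),s["force"].round(2),np.degrees(np.arctan2(m[1,0],m[0,0])))
E
```

```text
7.45 [0.896 0.155 0.28 ] [-0.    5.07  5.79] 110.84697219608344
```

The wrist torque rose to 0.28 N m, above the handle's 0.15, so it is against the stop. I'll open the fingers and lift.

>>> {"op": "apply_moves", "data": {"series": [[[0,0,0],[0,0,0]],[[0,0,0],[0,0,0]],[[0,0,0],[0,0,0]],[[0,0,0],[0,0,0]],[[0,0,0],[0,0,0]],[[0,0,0],[0,0,0]],[[0,0,0],[0,0,0]]], "claw": 0.7}}

```text
t: 8.03
tool_pos: [0.5029, -0.2543, 0.2937]
orientation: [-1.788, -2.583, 0.0]
force: [0.3, -0.5, 0.1]
opening: 0.0565
gripper_force: 0.0
```

>>> {"op": "apply_moves", "data": {"series": [[[0,0,-10],[0,0,0]],[[0,0,-20],[0,0,0]],[[0,0,-30],[0,0,0]],[[0,0,-30],[0,0,0]],[[0,0,-30],[0,0,0]],[[0,0,0],[0,0,0]],[[0,0,0],[0,0,0]],[[0,0,0],[0,0,0]]]}}

```text
t: 8.7
tool_pos: [0.5029, -0.2542, 0.4141]
orientation: [1.788, 2.582, -0.0]
force: [-0.8, 0.1, -0.8]
opening: 0.0653
gripper_force: 0.0
```

```bash
python3 - <<'E'
from h import *
p,d=robot.read_camera("scene")
cv2.imwrite("pics/s2.png",cv2.resize(p[190:340,150:350],None,fx=4,fy=4))
s=robot.read_state();print(s["t"],s["force"],s["dq"].round(3))
E
```

```text
8.75 [-0.71797577 -0.22998722 -0.19982838] [-0.001  0.012  0.017 -0.    -0.001 -0.   ]
```

View pics/s2.png

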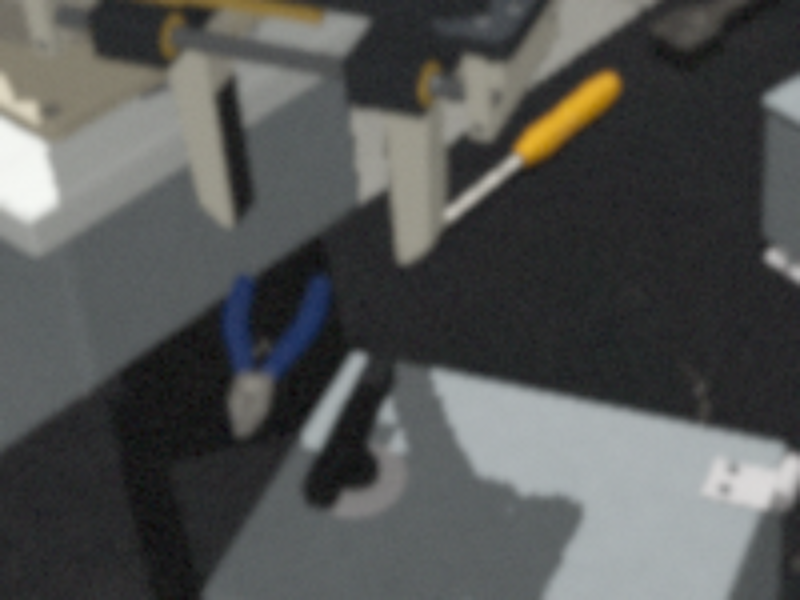

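The bar, from about (325,490) to (375,370) in the crop, now lies parallel to the near edge and the hinge line. The door is down and the gripper is clear.

```bash
python3 -c "
from plant import robot
print(robot.close_job())"
```

```text
the job is handed in; nothing more can be done
None
```

I turned the loose (right-hand) box's T-handle clockwise to its stop, released it and lifted clear, never going near the tight box's handle; the job was handed in at about 8.8 s, with no verdict returned.

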